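# Unbolt a block plane from its dock and hold it up level

### The arm

A 6-joint arm with a two-finger parallel gripper is mounted at the origin on a cart in front of the work surface, level with it; the furniture and walls round the work are solid. World frame = base frame: x ahead of the robot, y to its left, z up, the work surface at z = 0. Lengths are in m, angles in rad, forces in N, time in s.
With the tool pointing down it reaches from about 0.275 to 0.85 m from the base axis. Payload 19 kg.
Tool frame: the origin (TCP) lies midway between the tips of the shut fingers; the grasp point (between the pads) lies 19 mm behind it; z points along the fingers, y is the line along which they close (so a half turn about z gives the same grasp; the last joint's range is limited). The gripper opens to 85 mm and grips with 20 to 120 N. Pads are 22 mm wide; open, the fingers measure 114 mm over their backs; the gripper's body (76 mm by 85 mm) begins 54 mm behind the grasp point. The pads swing forward as they close: fully open they stand 13 mm farther back than shut.
Start: joints at [-1.29, 0.15, 1.437, -0, 1.554, -0.134], TCP at [0.232, -0.526, 0.231] pointing down, gripper open.
Joint ranges: [-2.8, 2.8], [-0.68, 2.1], [0.12, 2.68], [-1.39, 4.53], [0.16, 2.79], [-2.81, 2.81]. Speed limits (rad/s): [1.89, 1.89, 2.22, 3.01, 3.01, 3.01].

### API

Orientations are given as a unit quaternion [w, x, y, z].
In Python, from plant import env gives the robot as it stands.
- The arm moves only by the tool carry_out, never from a script. Its argument "motion" is a list of rows, each a list of 3 entries, a list of its own where there are three numbers: the shift along the world's x, y, z in m, then the turn, a rotation vector about the world's x, y, z in rad, then the opening in per cent of the stroke, from 0 (shut) to 100 (fully open). In form: [[[x, y, z], [ax, ay, az], hand], ...]. A call has 1 to 12 rows; each row shifts and turns the commanded pose from where the row before left it; what a row does not reach is not made up. A row lasts 1/8 s, in which the tool goes at most 62.5 mm and 10.7 degrees, less where a joint would pass 70% of its speed; a pose out of reach is approached as far as the arm can. A call with a gripper value outside its range is refused whole. The fingers move at their own pace and stop on an object; "force" is the grip in N (left out, the last holds). Time passes only in rows, so rows that do not move let the fingers close. It gives the time, the measured TCP pose, the force, the opening and the grip force at its end, in the units of the state.
- env.sense(): the state, without advancing time (a new reading comes with each control period).
- env.capture(name): name is "scene" or "top" or "wrist"; returns a dict with "img" (400x640x3 uint8, red, green, blue), "fx", "fy", "cx", "cy" (pixels), "distortion" ([k1, k2, p1, p2, k3] as OpenCV has them; the pictures are not rectified), "extrinsics" (4x4, takes a point from camera to world coordinates). Camera axes: x right, y down, z forward; pixel columns grow to the right and rows downward; lengths in m; the calibration is good to about 2 mm. A picture is of the moment at which its call begins. There is no depth.
- env.finish_job(): hands the job in; it is judged then, once.
The state is a dict: "time_s": time; "joints": joint angles; "qd": joint speeds; "joint_torque": joint torques, N m; "tool_pos": TCP position; "eef_rot": TCP orientation; "wrist_force": force on the tool from outside, world axes, zero at the start; "ft_torque": the same for the moment, N m; "finger_gap": opening from 0.0 (shut) to 1.0 (fully open); "grasp_force": force on a finger pad.
Only numpy, scipy, OpenCV 4.12 (cv2) and the standard library are available. Lean on these libraries where they do the work, as an engineer would, in place of code of your own. Each camera call takes 0.05 s, during which the arm holds its last target. There are 200 camera calls.

### The job

The block plane is locked in its wooden storage dock by a sliding bolt. Pull the bolt's round knob straight out until the bolt snaps fully open, then grip the plane from above, lift it out until its sole is about 12 cm above the dock board, and hold it there level and still for three seconds so the sole can be sighted; finish still holding it up. Do not tip the plane on the way and leave the tape measure, the walnut offcut and the bench dog to the right where they are.

Things in the scene. Friction and masses are not known exactly. Their poses are not given: they have to be found in the camera images.
- dock: Fixed wooden dock: board 16 mm thick spanning x -83..+47, y -102..+112 mm in its own frame, with dark cleats 8-12 mm high round the plane's place. Origin: on the bench surface under the middle of that place; the plane lies along the dock's y axis, toe to +y. A steel slide bolt is on the -x side at y = +60 mm, in two keepers (x -82..-32, y 45..75 mm, tops 48 mm above the bench).
- bolt (a joint): Travel of the slide bolt in m: 0 home (its tongue lies over one cheek of the plane, which then cannot be lifted), 0.030 fully out (end stop). It moves along the dock's -x axis when pulled out, away from the plane. An over-centre spring snaps it to the nearer end; about 4 N starts it from either end.
- knob (a point): Centre of the bolt's dark steel knob, a disc 28 mm in diameter and 22 mm long, axis along the dock's x axis, 36.5 mm above the bench; moves with the bolt. It stands off the dock board (34 mm from its centre to the board's edge when home) over bare bench, so fingers can straddle it from above, closing along the dock's y axis.
- plane: Steel block plane, 165 mm long (y; toe with round front knob at +y), 48 mm wide (x), 48 mm high, 0.5 to 0.9 kg. Origin: underside of the sole at its middle, z up; 16 mm above the bench when docked. The flat outer cheeks, 48 mm apart, are 32 mm high from y -14 to +30 mm and lower beyond: grip them there across x, near the balance point (x 0, y +1, z 13 mm). The cleats beside it end at y = 27 mm.
- tape: Tape measure, black and yellow, 32 x 82 x 61 mm, standing loose on the bench; origin at the middle of its underside. Leave alone.
- offcut: Walnut offcut 38 x 85 x 19 mm, loose on the bench; origin at the middle of its underside. Leave alone.
- dog: Wooden bench dog (peg) 22 x 118 x 17 mm, the one lying loose on the front right of the bench; origin at the middle of its underside. Leave alone.
Not all that is in view belongs to the job. Leave any purple look-alike of the plane alone.

How it is judged:
On the way, in this order (a step that is already met when the one before it is completed fails the run):
1. the bolt is fully out while the plane still sits in the dock (value of joint bolt above 0.026 m and z of plane in the frame of dock below 0.022 m), for 0.2 s.
2. the plane is held level and still, 80 to 180 mm above the dock board, for 2 s (z of plane in the frame of dock between 0.096 and 0.196 m and angle between plane's own z axis and vertical below 0.14 rad and linear speed of plane below 0.03 m/s and angular speed of plane below 0.2 rad/s and contact force between plane and the fingers above 2 N), for 2 s.
At the end, for the whole second after the job is handed in: The plane is held in the fingers alone, its sole 80 to 180 mm above the dock board, within 8 degrees of level, still (under 30 mm/s and 0.2 rad/s), and the bolt stays fully out (over 26 of 30 mm) (all of step 2 and contact force between plane and dock below 0.1 N and value of joint bolt above 0.026 m); the arm keeps its last pose, push and grip.
It fails at once if the plane is tipped by more than 20 degrees (angle between plane's own z axis and vertical above 0.35 rad).
It fails at once if the tape measure, offcut or bench dog is shifted by more than 25 mm (distance of any of tape, offcut, dog from where it was at the start of the episode above 0.025 m).
It also fails if it takes over 51 s, if anything falls off the work surface, if the arm or the gripper's body presses on something with over 40 N, if the wrist force passes 120 N, or if a joint passes its speed limit or range.

## Working session

There is one attempt and no reset: what is moved stays moved. The work goes in short steps, Python scripts to look and compute and a tool call to move; the robot and the scene stay as the last step left them, time stands still between calls to the robot, and variables do not carry over. Pictures are saved under pics/ and viewed, at most 10 in all, crops included, and the job is handed in when it is done.

Besides the shell and the picture viewer there is one more tool, called after "Request:" as name(argument=value, ...), one argument or row to a line, values as JSON. carry_out: Moves the arm, as the interface text tells. Its arguments: {"type":"object","properties":{"motion":{"type":"array","items":{"type":"array"}},"force":{"type":"number"}},"required":["motion"]}

```bash
mkdir -p pics
cat > h.py <<'E'
import numpy as np, cv2
from plant import env
def cap(n,f):
    c=env.capture(n); cv2.imwrite('pics/'+f,c['img'][:,:,::-1]); np.save('pics/'+f+'.npy',c,allow_pickle=True); return c
def load(f): return np.load('pics/'+f+'.npy',allow_pickle=True).item()
def K(c): return np.array([[c['fx'],0,c['cx']],[0,c['fy'],c['cy']],[0,0,1.]])
def px2w(c,uv,z):
    p=cv2.undistortPoints(np.array(uv,float).reshape(-1,1,2),K(c),np.array(c['distortion'],float)).reshape(-1,2)
    T=np.array(c['extrinsics']); d=np.c_[p,np.ones(len(p))]@T[:3,:3].T; o=T[:3,3]
    z=np.broadcast_to(z,len(p)); return o+d*((z-o[2])/d[:,2])[:,None]
def w2px(c,P):
    T=np.linalg.inv(np.array(c['extrinsics'])); r,_=cv2.Rodrigues(T[:3,:3])
    return cv2.projectPoints(np.array(P,float).reshape(-1,1,3),r,T[:3,3],K(c),np.array(c['distortion'],float))[0].reshape(-1,2)
E
python3 - <<'E'
from h import *
s=env.sense(); print(s)
cap('top','t0.png'); cap('scene','s0.png')
E
```

```text
{'time_s': 0.0, 'joints': array([-1.28997764e+00,  1.50956056e-01,  1.43801753e+00,  1.79980665e-06,
        1.55382757e+00, -1.33999440e-01]), 'qd': array([-0.00052539,  0.00091619, -0.00124343, -0.00169056,  0.00049191,
        0.00282441]), 'joint_torque': array([-1.20516717e-03, -7.13054252e+01, -5.70856190e+01,  3.76780395e-05,
        8.96004756e-03,  3.47077878e-05]), 'tool_pos': array([ 0.23165035, -0.52599596,  0.23069925]), 'eef_rot': array([-6.02690783e-04,  9.78567562e-01,  2.05925134e-01, -4.34207560e-05]), 'wrist_force': array([-0.01829679,  0.00100897,  0.08084919]), 'ft_torque': array([-0.01651159,  0.02586075, -0.02400285]), 'grasp_force': 0.0, 'finger_gap': 1.0017649010532852}
```

View pics/t0.png

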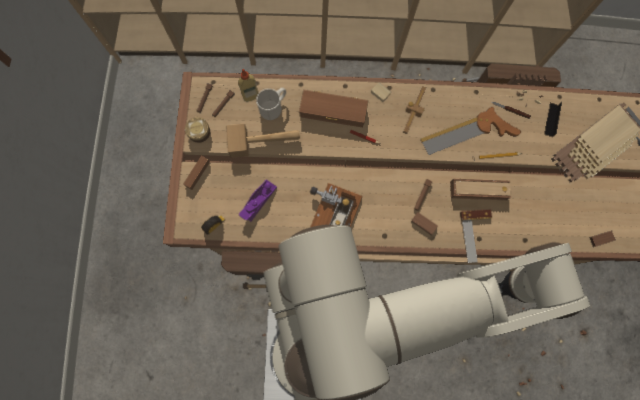

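View pics/s0.png

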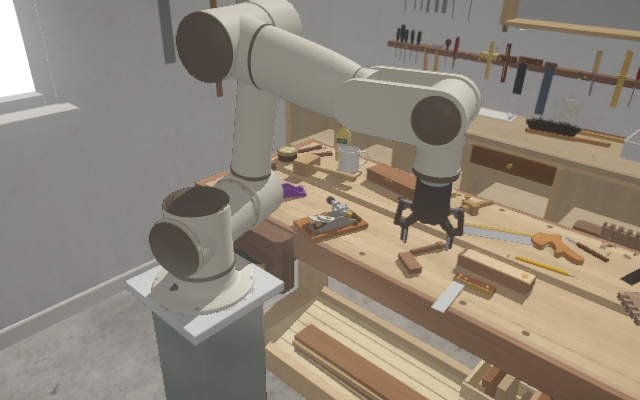

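The top view shows the dock with the steel plane at about (337,207), its bolt knob at about (315,191), and the purple look-alike at (258,200). The tape is at (212,224), the offcut at (425,225) and the dog at (423,194). In the scene view the dock is at (330,222). For the plane, the candidates are steel (337,207) and purple (258,200), and I choose the steel one. For the knob, the candidates are the bolt end (315,191) and the plane's brass front knob (~346,203). I choose the bolt end and check it in a close crop.

Run:
```python
from h import *
c=load('t0.png'); i=c['img'][175:235,300:375,::-1]
a=cv2.resize(i,None,fx=8,fy=8,interpolation=cv2.INTER_CUBIC); cv2.imwrite('pics/t0c.png',a)
c=load('s0.png'); i=c['img'][190:245,285:375,::-1]
cv2.imwrite('pics/s0c.png',cv2.resize(i,None,fx=8,fy=8,interpolation=cv2.INTER_CUBIC))
```

```text
(no output)
```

View pics/t0c.png

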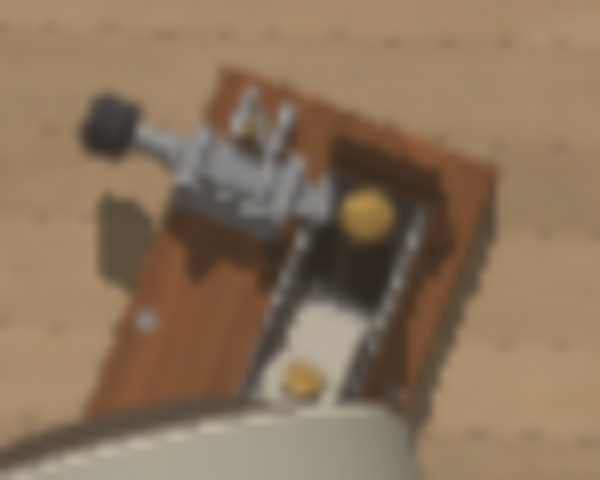

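View pics/s0c.png

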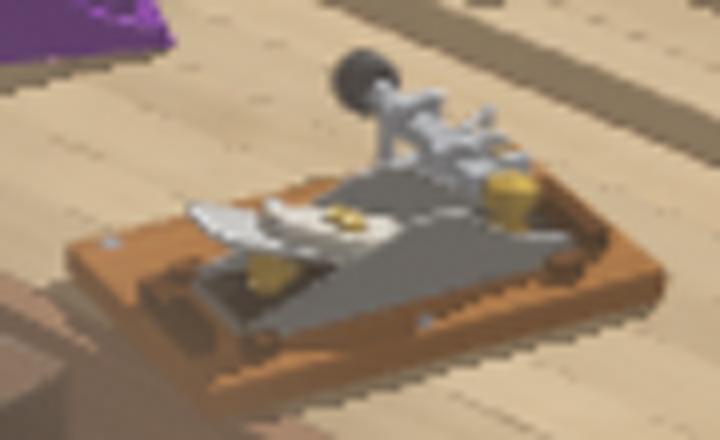

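The crops confirm it. The dark bolt knob is at top crop (110,125) and scene crop (366,80), standing off the board. The plane has brass knobs and its toe is by the bolt. I'll fit the dock pose from the board corners and the knob.

```bash
cat > fit.py <<'E'
from h import *
from scipy.optimize import least_squares
t=load('t0.png'); s=load('s0.png')
f=lambda p,o:(np.array(p,float)+.5)/8-.5+np.array(o)
Pt=np.array([[-83,112,16],[47,112,16],[-117,60,36.5]])/1e3
Ut=f([[222,66],[497,170],[108,125]],(300,175))
Ps=np.array([[47,112,16],[47,-102,16],[-83,-102,16],[-117,60,36.5]])/1e3
Us=f([[664,268],[207,390],[68,250],[366,80]],(285,190))
def tw(x,P):
    c,n=np.cos(x[2]),np.sin(x[2]); return np.c_[x[0]+c*P[:,0]-n*P[:,1],x[1]+n*P[:,0]+c*P[:,1],P[:,2]]
r=lambda x:np.r_[(w2px(t,tw(x,Pt))-Ut).ravel(),(w2px(s,tw(x,Ps))-Us).ravel()]
if __name__=='__main__':
    k=px2w(t,Ut,[.016,.016,.0365]);print(k)
    b=min((least_squares(r,[.45,.0,a]) for a in np.arange(-3,3,.8)),key=lambda q:q.cost); print(b.x,b.fun.round(2),r(b.x).std())
    print(tw(b.x,np.array([[-117,60,36.5],[0,1,16],[0,8,16]])/1e3))
E
python3 fit.py
```

```text
[[ 0.58521888 -0.02669036  0.016     ]
 [ 0.5425035  -0.14811208  0.016     ]
 [ 0.55130218  0.02228142  0.0365    ]]
[ 0.45545721 -0.06739171 -1.91489267] [ 0.13 -1.    0.38 -0.69 -0.06 -0.03  0.46  0.52 -0.27  0.75 -1.07 -0.49
 -0.48  0.9 ] 0.6050464404976879
[[ 0.55140955  0.02250906  0.0365    ]
 [ 0.45639859 -0.06772906  0.016     ]
 [ 0.46298826 -0.07009048  0.016     ]]
```

Request:
carry_out(
  motion=[
    [[0.0266,0.0457,-0.005],[0,0,0.0676],100],
    [[0.0266,0.0457,-0.005],[0,0,0.0676],100],
    [[0.0266,0.0457,-0.005],[0,0,0.0676],100],
    [[0.0266,0.0457,-0.005],[0,0,0.0676],100],
    [[0.0266,0.0457,-0.005],[0,0,0.0676],100],
    [[0.0266,0.0457,-0.005],[0,0,0.0676],100],
    [[0.0266,0.0457,-0.005],[0,0,0.0676],100],
    [[0.0266,0.0457,-0.005],[0,0,0.0676],100],
    [[0.0266,0.0457,-0.005],[0,0,0.0676],100],
    [[0.0266,0.0457,-0.005],[0,0,0.0676],100],
    [[0.0266,0.0457,-0.005],[0,0,0.0676],100],
    [[0.0266,0.0457,-0.005],[0,0,0.0676],100],
  ],
)

```text
time_s: 1.6
tool_pos: [0.5515, 0.0239, 0.1709]
eef_rot: [-0.0, 0.817, 0.576, -0.0]
wrist_force: [0.3, -1.4, 0.2]
finger_gap: 0.999
grasp_force: 0.0
```

```bash
cat > st.py <<'E'
from h import *
from scipy.spatial.transform import Rotation as R
s=env.sense(); q=s['eef_rot']; m=R.from_quat(np.r_[q[1:],q[0]]).as_matrix()
print(s['time_s'],s['tool_pos'],'yaw y',np.arctan2(m[1,1],m[0,1]),'z',m[:,2].round(4),s['joints'].round(2),s['wrist_force'].round(1),s['finger_gap'],s['grasp_force'])
E
python3 st.py; python3 -c "
from h import *
c=cap('wrist','w1.png')"
```

```text
1.6 [0.55145247 0.02391    0.17094564] yaw y -0.3424056925518521 z [-3.e-04 -1.e-04 -1.e+00] [-0.1   0.13  1.58 -0.    1.43  0.25] [ 0.3 -1.4  0.2] 0.9994534125254723 0.0
```

View pics/w1.png

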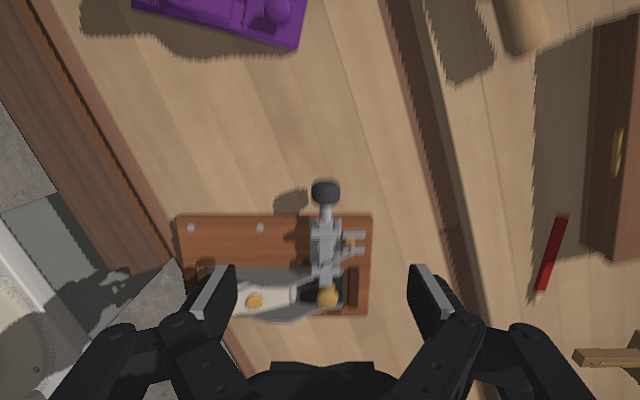

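The wrist view shows the knob at (325,193) and board corners at (373,213), (177,216) and (367,316). The fingers are square to the dock. I'll refine the fit with these.

Run:
```python
from fit import *
w=load('w1.png')
Uw=np.array([[373,213.5],[177,216],[367.5,316.5],[325.5,193]])
Pw=np.array([[-83,112,16],[-83,-102,16],[47,112,16],[-117,60,36.5]])/1e3
print(px2w(w,Uw,Pw[:,2]))
rw=lambda x:(w2px(w,tw(x,Pw))-Uw).ravel()
for n,g in (('w',rw),('all',lambda x:np.r_[rw(x),r(x)*2])):
    b=least_squares(g,[.455,-.067,-1.915]); print(n,b.x,b.fun.round(1))
    print(tw(b.x,np.array([[-117,60,36.5],[0,1,16],[0,8,16]])/1e3))
```

```text
[[ 0.59299636 -0.02117869  0.016     ]
 [ 0.39536746  0.04595211  0.016     ]
 [ 0.54940845 -0.1467316   0.016     ]
 [ 0.55501231  0.022956    0.0365    ]]
w [ 0.460614   -0.06564798 -1.90901853] [ 1.6  2.5 -3.1  0.6  1.1 -0.   0.4 -2.1]
[[ 0.5560366   0.02481487  0.0365    ]
 [ 0.46155735 -0.06597979  0.016     ]
 [ 0.46816077 -0.06830247  0.016     ]]
all [ 0.45882952 -0.06581554 -1.91505032] [ 0.5  3.8 -4.1  0.7 -0.5  0.9 -0.6 -1.  -0.6 -3.9 -0.1 -3.3 -1.  -2.
  1.4 -0.   0.2  0.3 -1.4 -2.1 -0.4  0.9]
[[ 0.55479603  0.0240701   0.0365    ]
 [ 0.45977085 -0.06615304  0.016     ]
 [ 0.46636014 -0.0685155   0.016     ]]
```

Request:
carry_out(
  motion=[
    [[0.0025,0,-0.04],[0,0,0],100],
    [[0,0,-0.04],[0,0,0],100],
    [[0,0,-0.03],[0,0,0],100],
    [[0,0,-0.025],[0,0,0],100],
    [[0,0,-0.015],[0,0,0],100],
    [[0,0,0],[0,0,0],100],
    [[0,0,0],[0,0,0],60],
    [[0,0,0],[0,0,0],45],
  ],
)

```text
time_s: 2.65
tool_pos: [0.5539, 0.0221, 0.0222]
eef_rot: [0.0, 0.818, 0.575, 0.001]
wrist_force: [0.6, 0.2, -0.3]
finger_gap: 0.606
grasp_force: 0.0
```

```bash
python3 st.py; python3 -c "
from h import *
c=cap('wrist','w2.png')"
```

```text
2.65 [0.55390379 0.02214786 0.02221736] yaw y -0.344784114117918 z [ 1.4e-03 -1.0e-04 -1.0e+00] [-0.1   0.27  1.74  0.    1.13  0.25] [ 0.6  0.2 -0.3] 0.6058658122229412 0.0
```

View pics/w2.png

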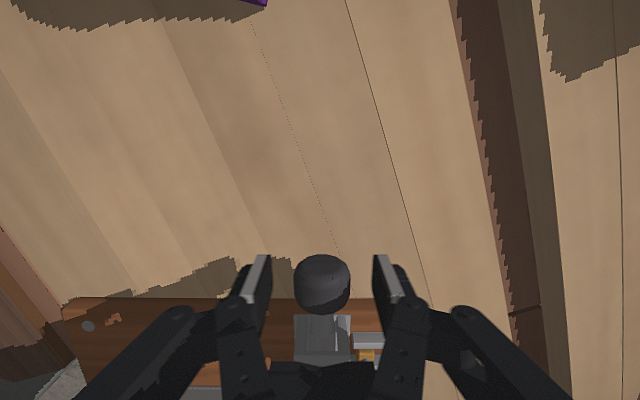

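The knob sits centred between the pads at (322,285), with the pads at 258 and 385. I'll close and pull.

Request:
carry_out(
  motion=[
    [[0,0,0],[0,0,0],0],
    [[0,0,0],[0,0,0],0],
    [[0,0,0],[0,0,0],0],
    [[0,0,0],[0,0,0],0],
    [[0.0017,0.0047,0],[0,0,0],0],
    [[0.0017,0.0047,0],[0,0,0],0],
    [[0.0017,0.0047,0],[0,0,0],0],
    [[0.0017,0.0047,0],[0,0,0],0],
    [[0.0017,0.0047,0],[0,0,0],0],
    [[0.0017,0.0047,0],[0,0,0],0],
    [[0,0,0],[0,0,0],0],
    [[0,0,0],[0,0,0],0],
  ],
  force=50,
)

```text
time_s: 4.2
tool_pos: [0.5639, 0.0504, 0.022]
eef_rot: [0.0, 0.818, 0.575, 0.0]
wrist_force: [-1.8, -0.4, 7.0]
finger_gap: 0.3
grasp_force: 49.1
```

```bash
python3 st.py
```

```text
4.2 [0.56393276 0.05038909 0.02196063] yaw y -0.34468800987212117 z [ 9.e-04 -1.e-04 -1.e+00] [-0.05  0.29  1.71 -0.    1.14  0.3 ] [-1.8 -0.4  7. ] 0.29984404415668947 49.06811160966754
```

Request:
carry_out(
  motion=[
    [[0,0,0],[0,0,0],60],
    [[0,0,0],[0,0,0],100],
    [[0,0,0],[0,0,0],100],
    [[0,0,0.03],[0,0,0],100],
    [[0,0,0.05],[0,0,0],100],
    [[0,0,0.05],[0,0,0],100],
    [[0,0,0.02],[0,0,0],100],
    [[0,0,0],[0,0,0],100],
  ],
)

```text
time_s: 5.2
tool_pos: [0.5642, 0.0504, 0.1726]
eef_rot: [0.001, 0.818, 0.575, 0.001]
wrist_force: [0.3, 0.6, -1.9]
finger_gap: 0.998
grasp_force: 0.0
```

```bash
python3 st.py; python3 -c "
from h import *
c=cap('wrist','w3.png')"
```

```text
5.2 [0.56417981 0.05035324 0.1726464 ] yaw y -0.34479867161191496 z [ 2.6e-03 -1.0e-04 -1.0e+00] [-0.05  0.16  1.55  0.    1.43  0.3 ] [ 0.3  0.6 -1.9] 0.9982033569881605 0.0
```

View pics/w3.png

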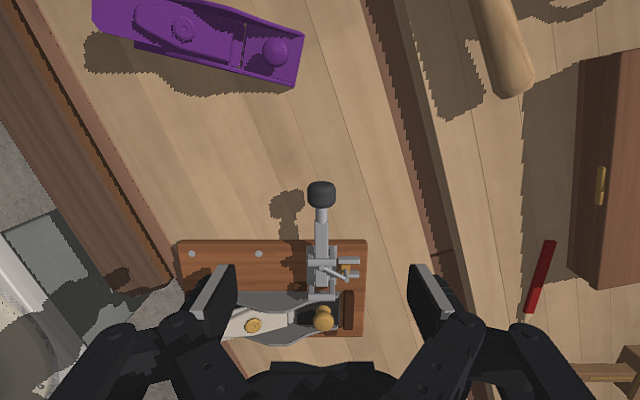

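The knob is now at (321,195), about 45 px clear of the board edge at row 240. It was about 20 px clear before, so the bolt appears fully out. I'll quantify that and refit the dock.

Run:
```python
from fit import *
w=load('w3.png')
Uw=np.array([[367,240],[178,241],[363,336.5],[321.5,195]])
Pw=np.array([[-83,112,16],[-83,-102,16],[47,112,16],[-147,60,36.5]])/1e3
print(px2w(w,Uw,Pw[:,2]))
for n in (3,4):
    b=least_squares(lambda x:(w2px(w,tw(x,Pw[:n]))-Uw[:n]).ravel(),[.455,-.067,-1.915]); print(b.x,b.fun.round(1))
    k=px2w(w,Uw[3:],[.0365])[0,:2]-b.x[:2]; print('knob in dock',k@[np.cos(b.x[2]),np.sin(b.x[2])], k@[-np.sin(b.x[2]),np.cos(b.x[2])])
    print(tw(b.x,np.array([[0,3,16]])/1e3))
```

```text
[[ 0.59109294 -0.02323763  0.016     ]
 [ 0.39444335  0.04586604  0.016     ]
 [ 0.54792133 -0.14913196  0.016     ]
 [ 0.5636511   0.04829143  0.0365    ]]
[ 0.45947265 -0.06583219 -1.91513291] [ 2.2  1.3 -2.7  0.1  0.6 -1. ]
knob in dock -0.14259227159054666 0.05953816419819796
[[ 0.46229655 -0.0668449   0.016     ]]
[ 0.45871334 -0.06718005 -1.91633754] [ 2.   2.6 -2.7  1.3  0.2  0.1  0.4 -2.8]
knob in dock -0.1441892636298092 0.05962425235127905
[[ 0.46153602 -0.06819616  0.016     ]]
```

Request:
carry_out(
  motion=[
    [[-0.0103,-0.0117,0],[0,0,0.1571],100],
    [[-0.0103,-0.0117,0],[0,0,0.1571],100],
    [[-0.0103,-0.0117,0],[0,0,0.1571],100],
    [[-0.0103,-0.0117,0],[0,0,0.1571],100],
    [[-0.0103,-0.0117,0],[0,0,0.1571],100],
    [[-0.0103,-0.0117,0],[0,0,0.1571],100],
    [[-0.0103,-0.0117,0],[0,0,0.1571],100],
    [[-0.0103,-0.0117,0],[0,0,0.1571],100],
    [[-0.0103,-0.0117,0],[0,0,0.1571],100],
    [[-0.0103,-0.0117,0],[0,0,0.1571],100],
    [[0,0,0],[0,0,0],100],
  ],
)

```text
time_s: 6.62
tool_pos: [0.4599, -0.0669, 0.17]
eef_rot: [-0.001, 0.172, 0.985, 0.0]
wrist_force: [1.0, -0.1, -0.1]
finger_gap: 1.0
grasp_force: 0.0
```

```bash
python3 st.py; python3 -c "
from h import *
c=cap('wrist','w4.png')"
```

```text
6.625 [ 0.45985402 -0.06694686  0.16999659] yaw y 1.2247091105283996 z [-1.8e-03  4.0e-04 -1.0e+00] [-0.31 -0.05  1.77 -0.    1.42 -1.54] [ 1.  -0.1 -0.1] 0.999964871235207 0.0
```

View pics/w4.png

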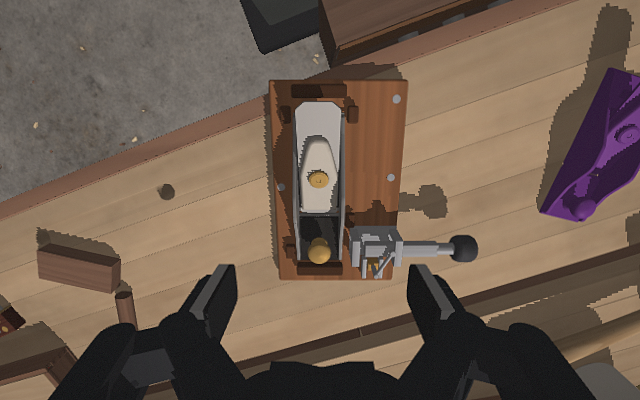

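The wrist view from above the plane shows the whole dock, with corners at (268,81), (407,80), (281,279) and (392,278). The knob is at (463,248) and the tongue tip at 352, clear of the plane's cheek at 343. The cleats sit only at the ends. I'll refit for the grasp.

Run:
```python
from fit import *
w=load('w4.png')
Uw=np.array([[392,278],[281,279],[268.5,81],[407,80],[463,248]])
Pw=np.array([[-83,112,16],[47,112,16],[47,-102,16],[-83,-102,16],[-147,60,36.5]])/1e3
b=least_squares(lambda x:(w2px(w,tw(x,Pw))-Uw).ravel(),[.455,-.067,-1.915]); print(b.x,b.fun.round(1))
print(tw(b.x,np.array([[0,3,16]])/1e3))
x=b.x
print('cheek tops px',w2px(w,tw(x,np.array([[-24,8,48],[24,8,48],[-24,-14,48],[24,-14,48]])/1e3)).round(0))
```

```text
[ 0.45819624 -0.06832528 -1.90765989] [ 1.   2.5 -1.5  2.4 -1.4 -1.1  1.7 -1.2  0.1 -0.7]
[[ 0.46102763 -0.06931687  0.016     ]]
cheek tops px [[345. 204.]
 [294. 204.]
 [346. 181.]
 [293. 181.]]
```

Run:
```python
from h import *
i=load('w4.png')['img'][70:290,240:420,::-1]
cv2.imwrite('pics/w4c.png',cv2.resize(i,None,fx=2.7,fy=2.7,interpolation=cv2.INTER_CUBIC))
```

```text
(no output)
```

View pics/w4c.png

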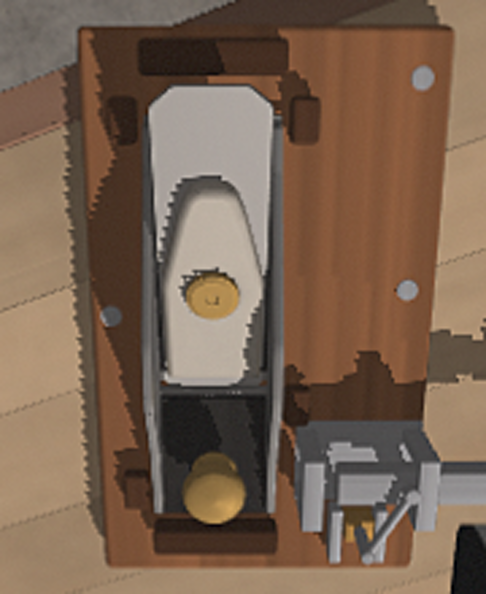

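The cheeks measure 293.7 and 345.5 px at the grip, matching the predicted 294 and 345. I'll descend and grip.

Request:
carry_out(
  motion=[
    [[0.001,-0.002,-0.04],[0,0,0],100],
    [[0,0,-0.04],[0,0,0],100],
    [[0,0,-0.03],[0,0,0],100],
    [[0,0,-0.02],[0,0,0],100],
    [[0,0,-0.014],[0,0,0],100],
    [[0,0,-0.008],[0,0,0],100],
    [[0,0,0],[0,0,0],100],
    [[0,0,0],[0,0,0],70],
  ],
  force=80,
)

```text
time_s: 7.68
tool_pos: [0.462, -0.0687, 0.0198]
eef_rot: [0.0, 0.172, 0.985, -0.0]
wrist_force: [0.4, 0.2, -0.2]
finger_gap: 0.821
grasp_force: 0.0
```

```bash
python3 st.py
```

```text
7.675 [ 0.46197327 -0.06868356  0.01984916] yaw y 1.2258727018479472 z [ 8.e-04 -4.e-04 -1.e+00] [-0.31  0.11  1.95 -0.    1.09 -1.54] [ 0.4  0.2 -0.2] 0.8205114305390985 0.0
```

Request:
carry_out(
  motion=[
    [[0,0,0],[0,0,0],30],
    [[0,0,0],[0,0,0],30],
    [[0,0,0],[0,0,0],30],
    [[0,0,0],[0,0,0],30],
    [[0,0,0],[0,0,0],30],
    [[0,0,0],[0,0,0],30],
    [[0,0,0.003],[0,0,0],30],
    [[0,0,0.004],[0,0,0],30],
    [[0,0,0],[0,0,0],30],
  ],
  force=80,
)

```text
time_s: 8.8
tool_pos: [0.4617, -0.0686, 0.0265]
eef_rot: [0.0, 0.171, 0.985, -0.0]
wrist_force: [0.1, 0.2, -7.0]
finger_gap: 0.548
grasp_force: 83.1
```

```bash
python3 st.py
```

```text
8.8 [ 0.46166405 -0.06861366  0.02647449] yaw y 1.2261704253802725 z [ 2.e-04 -1.e-04 -1.e+00] [-0.31  0.1   1.94 -0.    1.11 -1.54] [ 0.1  0.2 -7. ] 0.5479774397328351 83.12372088432312
```

It's lifted free: 7 N is about 0.7 kg, which fits the given mass. I'll raise it to about 12 cm and hold.

Request:
carry_out(
  motion=[
    [[0,0,0.006],[0,0,0],30],
    [[0,0,0.012],[0,0,0],30],
    [[0,0,0.015],[0,0,0],30],
    [[0,0,0.015],[0,0,0],30],
    [[0,0,0.015],[0,0,0],30],
    [[0,0,0.015],[0,0,0],30],
    [[0,0,0.015],[0,0,0],30],
    [[0,0,0.012],[0,0,0],30],
    [[0,0,0.008],[0,0,0],30],
    [[0,0,0],[0,0,0],30],
    [[0,0,0],[0,0,0],30],
    [[0,0,0],[0,0,0],30],
  ],
)

```text
time_s: 10.3
tool_pos: [0.4614, -0.0686, 0.1388]
eef_rot: [-0.0, 0.171, 0.985, 0.0]
wrist_force: [-0.0, 0.0, -6.3]
finger_gap: 0.546
grasp_force: 83.2
```

Request:
carry_out(
  motion=[
    [[0,0,0],[0,0,0],30],
    [[0,0,0],[0,0,0],30],
    [[0,0,0],[0,0,0],30],
    [[0,0,0],[0,0,0],30],
    [[0,0,0],[0,0,0],30],
    [[0,0,0],[0,0,0],30],
    [[0,0,0],[0,0,0],30],
    [[0,0,0],[0,0,0],30],
    [[0,0,0],[0,0,0],30],
    [[0,0,0],[0,0,0],30],
    [[0,0,0],[0,0,0],30],
    [[0,0,0],[0,0,0],30],
  ],
)

```text
time_s: 11.8
tool_pos: [0.4616, -0.0686, 0.1393]
eef_rot: [0.0, 0.171, 0.985, -0.0]
wrist_force: [0.4, 0.3, -6.0]
finger_gap: 0.543
grasp_force: 83.2
```

Request:
carry_out(
  motion=[
    [[0,0,0],[0,0,0],30],
    [[0,0,0],[0,0,0],30],
    [[0,0,0],[0,0,0],30],
    [[0,0,0],[0,0,0],30],
    [[0,0,0],[0,0,0],30],
    [[0,0,0],[0,0,0],30],
    [[0,0,0],[0,0,0],30],
    [[0,0,0],[0,0,0],30],
    [[0,0,0],[0,0,0],30],
    [[0,0,0],[0,0,0],30],
    [[0,0,0],[0,0,0],30],
    [[0,0,0],[0,0,0],30],
  ],
)

```text
time_s: 13.3
tool_pos: [0.4616, -0.0686, 0.1393]
eef_rot: [-0.0, 0.171, 0.985, -0.0]
wrist_force: [0.4, 0.9, -6.7]
finger_gap: 0.544
grasp_force: 83.2
```

```bash
python3 st.py; python3 -c "
from h import *
a=cap('scene','s5.png')['img'][130:260,260:460,::-1]; b=cap('wrist','w5.png')['img'][:,:,::-1]
cv2.imwrite('pics/e.png',np.hstack([cv2.resize(a,(400,260)),cv2.resize(b,(400,260))]))"
```

```text
13.3 [ 0.4615956  -0.06861523  0.13926925] yaw y 1.2262104598160437 z [-0.e+00 -1.e-04 -1.e+00] [-0.31 -0.03  1.81 -0.    1.35 -1.54] [ 0.4  0.9 -6.7] 0.5437455644818628 83.20285677909851
```

View pics/e.png

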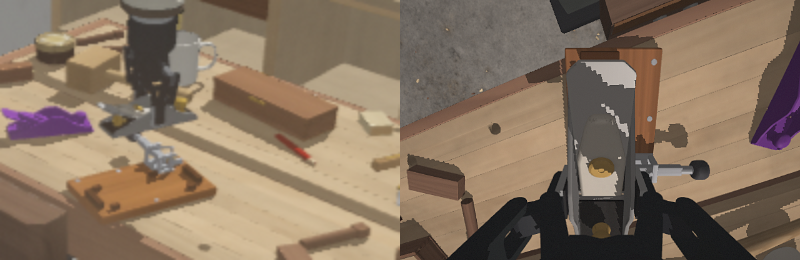

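The plane hangs level in the fingers above the empty dock, at left panel (150,125). The bolt knob is still out, at right panel (700,170). It has been held for more than 3 s, so I'm handing in.

```bash
python3 -c "
from plant import env
print(env.finish_job())"
```

```text
the job is handed in; nothing more can be done
None
```

The job is handed in, with no verdict returned: the bolt was pulled out, and the plane was lifted about 12 cm above the dock board, held level and still for over three seconds, and is still held; the tape, offcut and dog were never touched.

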